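Tighten a picture-frame clamp two teeth

ROBOT

A 6-joint arm with a two-finger parallel gripper is mounted at the origin on the work surface. World frame = base frame: x ahead of the robot, y to its left, z up, the work surface at z = 0. Lengths are in m, angles in degrees, forces in N, time in s.
With the tool pointing down it reaches from about 0.35 to 0.925 m from the base axis. Payload 6.4 kg.
Tool frame: the origin (TCP) lies at the very end of the fingers, on their centre line; the grasp point (between the pads) lies 19 mm behind it; z points along the fingers, y is the line along which they close (so a half turn about z gives the same grasp; the last joint's range is limited). The gripper opens to 94 mm and grips with 3 to 60 N. Pads are 16 mm wide; open, the fingers measure 119 mm over their backs; the gripper's body (75 mm by 177 mm) begins 78 mm behind the grasp point.
Start: joints at [67.317, 14.043, 89.255, -0, 76.702, -9.975], TCP at [0.143, 0.634, 0.205] pointing down, gripper open.
Joint ranges: [-179.41, 179.41], [-58.25, 129.5], [7.25, 145.43], [-54.29, 234.29], [11.92, 165.04], [-157.13, 157.13]. Speed limits (degrees/s): [147.25, 147.25, 180, 180, 180, 180].

INTERFACE

Orientations are given as a 3x3 rotation matrix whose columns are the frame's x, y, z axes.
In Python, from cell import manip, viewer gives the robot as it stands.
- The arm moves only by the shell command python3 -m pendant 'ROWS' [OPENING] [FORCE]. ROWS is JSON, a list that holds one entry, the list of rows, each a list of 6 numbers: the shift along the tool's x, y, z each as a share of 4 cm, from -1 to 1, then the turn, a rotation vector about the tool's x, y, z each as a share of 4 degrees, from -1 to 1. In form: [[[x, y, z, ax, ay, az], ...]]. A call has 1 to 10 rows; each row shifts and turns the commanded pose from where the row before left it, along the tool's axes as they then stand; what a row does not reach is not made up. A row lasts 1/10 s, in which the tool goes at most 50 mm and 8.59 degrees, less where a joint would pass 70% of its speed; a pose out of reach is approached as far as the arm can. A call with a number of a shift or a turn outside -1 to 1 is refused whole. A call with a gripper value outside its range is refused whole. OPENING is the opening, from 0 (shut) to 1 (fully open), set as the call begins (- or left out, the last holds). The fingers move at their own pace and stop on an object; FORCE is the grip in N (left out, the last holds). Time passes only in rows, so rows that do not move let the fingers close. It gives the time, the measured TCP pose, the force, the opening and the grip force at its end, in the units of the state.
- manip.sense(): the state, without advancing time (a new reading comes with each control period).
- viewer.capture(name): name is "side" or "top" or "wrist"; returns a dict with "pixels" (384x512x3 uint8, red, green, blue), "range_z" (384x512 float32, m along the optical axis (not along the pixel's ray), 0 where there is no reading), "K" (3x3 intrinsics, pixels), "dist_coeffs" ([k1, k2, p1, p2, k3] as OpenCV has them; the pictures are not rectified), "R" (3x3) and "t" (3): a world point X has camera coordinates R X + t. Camera axes: x right, y down, z forward; pixel columns grow to the right and rows downward; lengths in m; the calibration is good to about 2 mm. A picture is of the moment at which its call begins.
- manip.hand_in(): hands the job in; it is judged then, once.
The state is a dict: "clock": time; "joint_pos": joint angles; "qd": joint speeds; "joint_efforts": joint torques, N m; "ee_pos": TCP position; "tool_rot": TCP orientation; "wrist_force": force on the tool from outside, world axes, zero at the start; "moment": the same for the moment, N m; "opening": finger opening in m; "grip_force": force on a finger pad.
Only numpy, scipy, OpenCV 4.12 (cv2) and the standard library are available. Lean on these libraries where they do the work, as an engineer would, in place of code of your own. Each camera call takes 0.05 s, during which the arm holds its last target. There are 200 camera calls.

TASK

Tighten the picture-frame clamp by two teeth: reach through the slot in its grey cover and push the star wheel inside clockwise (seen from above), one tooth at a time, so that each push brings the next tooth to where the one before it stood. Stop after two teeth, and leave the glue press with the round handwheel beside it alone.

Things in the scene. Friction and masses are not known exactly. Their poses are not given: they have to be found in the camera images.
- clamp: Frame clamp, fixed: flat grey steel housing 200 x 200 mm, 64 mm high, embossed arrow on top, with a wooden picture frame on a low bed (under 50 mm high) behind it. Origin on the table under the star wheel's axle, mid-housing; z up, x from the slot side towards the picture frame. Its 4 mm cover has one slot, near the -x edge. Nothing on it stands over 5 mm above the cover.
- slot (a point): Centre of the slot at the cover's top surface: (-64, -24, 64) mm in the clamp's frame, same axes. Slot: 128 mm along y, 46 mm along x, open below to the housing floor 6 mm above the table. For a full step the shut fingers go in near its -y end, tips about 30 mm below the cover top, and push the tooth along +y until their front is about 7 mm from the +y end.
- star_wheel (a joint): Angle (rad) of the aluminium star wheel under the cover, upright axle; grows clockwise from above; one tooth = pi/3. Starts within 0.1 of 0. Six radial teeth 12 mm wide reach 80 mm from the axle, 26 to 54 mm above the table. Teeth lie at q - 20 deg + k x 60 deg, from the clamp's -x axis towards its +y (at q = 0 one crosses mid-slot). Turns with about 4 N, stays where left.
- press_wheel (a joint): Angle (rad, 0 at the start) of the plain round aluminium handwheel, 122 mm across, three spokes, top 112 mm above the table, on the glue press: a 170 mm square bystander 300 to 500 mm to one side of the clamp. It turns easily; leave it alone.
Mind the look-alikes: they are no part of the job. What is meant by the part that bears press_wheel is not red, and is the larger of those in its own colour.

How it is judged:
By the outcome, as a careful person would: the job done as asked, in the order asked, and still so for the second after the job is handed in, with the robot touching nothing.
It also fails if it takes over 45 s, if anything falls off the work surface, if the arm or the gripper's body presses on something with over 40 N, if the wrist force passes 120 N, or if a joint passes its speed limit or range.

## Working session

There is one attempt and no reset: what is moved stays moved. The work goes in short steps, Python scripts to look and compute and a shell command to move; the robot and the scene stay as the last step left them, time stands still between calls to the robot, and variables do not carry over. Pictures are saved under pics/ and viewed, at most 10 in all, crops included, and the job is handed in when it is done.

```bash
mkdir -p pics; cat > h.py <<'E'
import numpy as np,cv2
from cell import manip,viewer
def pt(c,u,v,z=None):
    p=cv2.undistortPoints(np.array([[[u,v]]],float),c["K"],np.array(c["dist_coeffs"]))[0,0]
    R=np.array(c["R"]);t=np.array(c["t"]);o=-R.T@t;d=R.T@np.array([p[0],p[1],1])
    if z is None: return o+d*c["range_z"][int(round(v)),int(round(u))]
    return o+d*(z-o[2])/d[2]
def proj(c,X):
    return cv2.projectPoints(np.array(X,float).reshape(-1,3),cv2.Rodrigues(np.array(c["R"]))[0],np.array(c["t"]),c["K"],np.array(c["dist_coeffs"]))[0][:,0]
def save(n,im,s=1): cv2.imwrite(f"pics/{n}.png",cv2.cvtColor(cv2.resize(im,None,fx=s,fy=s),cv2.COLOR_RGB2BGR))
E
python3 - <<'E'
from h import *
a=viewer.capture("top");b=viewer.capture("side")
np.save("top.npy",a,allow_pickle=True)
save("top",a["pixels"],1.5);save("side",b["pixels"],1.5)
s=manip.sense();print(s["clock"],s["ee_pos"],s["tool_rot"],s["wrist_force"])
E
```

```text
0.1 [0.14278223 0.63357717 0.20448288] [[-9.75502843e-01  2.19985733e-01 -6.92839196e-04]
 [ 2.19986581e-01  9.75501606e-01 -1.58777395e-03]
 [ 3.26578132e-04 -1.70129333e-03 -9.99998499e-01]] [-0.10662622 -0.39479911 -0.6087613 ]
```

View pics/top.png

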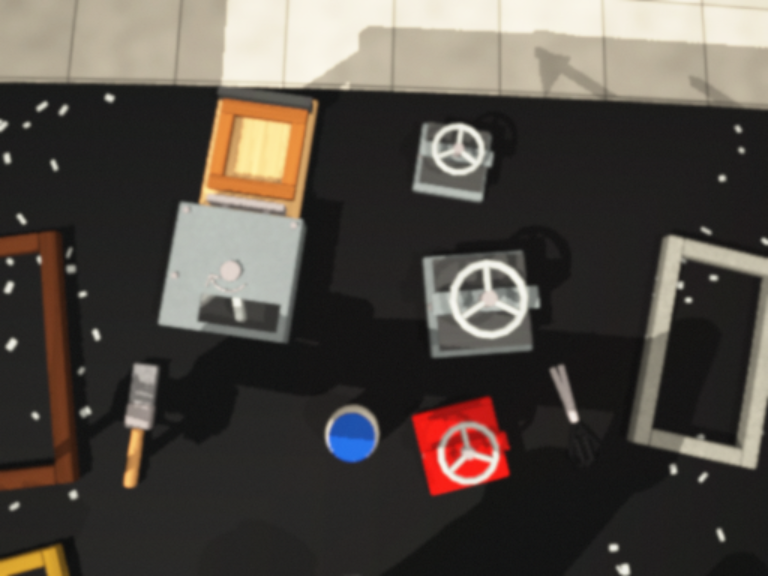

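View pics/side.png

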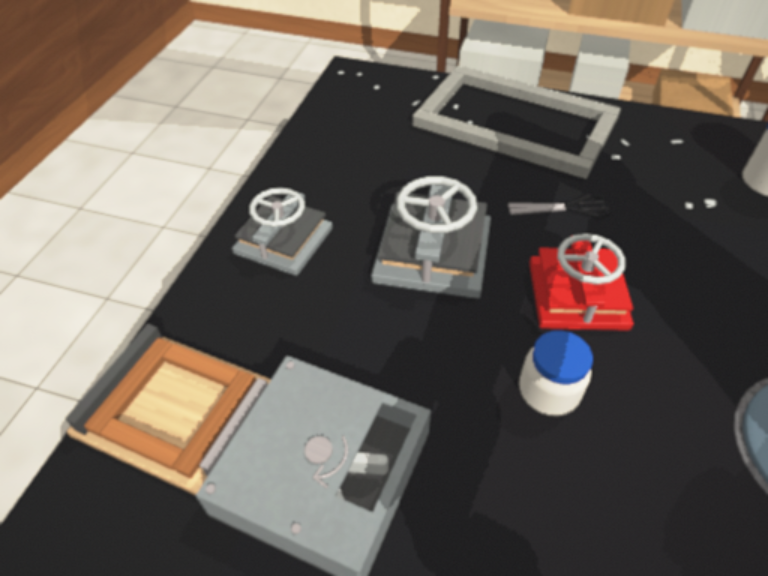

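The top view shows the clamp at about (235,270), with its slot at (240,312) and one tooth visible at (238,308). Three handwheel presses are candidates: large grey (480,300), small grey (457,160) and red (463,447). The glue press is the large grey one, because it isn't red and is the larger of the two greys. I'll only stay clear of it. The side view agrees. Next I'll measure the clamp and confirm in a crop.

```bash
python3 - <<'E'
from h import *
a=np.load("top.npy",allow_pickle=True).item()
im=a["pixels"]
save("crop",im[55:245,95:375],2.8)
# housing mask by height from range
H,W=im.shape[:2]
uv=np.stack(np.meshgrid(np.arange(W),np.arange(H)),-1).reshape(-1,1,2).astype(float)
p=cv2.undistortPoints(uv,a["K"],np.array(a["dist_coeffs"]))[:,0]
d=a["range_z"].reshape(-1,1);R=np.array(a["R"]);t=np.array(a["t"])
X=((np.c_[p,np.ones(len(p))]*d)-t)@R; Z=np.where(d[:,0]>0,X[:,2],-1).reshape(H,W)
roi=np.zeros((H,W),bool);roi[130:232,100:210]=1
m=(roi&(Z>.056)&(Z<.072)).astype(np.uint8)
c=max(cv2.findContours(m,0,2)[0],key=cv2.contourArea)
print(cv2.contourArea(c), np.median(Z[m>0]))
P=np.array([pt(a,u,v,.064)[:2] for u,v in c[:,0].astype(float)])
r=cv2.minAreaRect((P*1000).astype(np.float32));print(r)
# slot: low part inside rect
g=cv2.morphologyEx(m,cv2.MORPH_CLOSE,np.ones((3,3)))
fill=cv2.drawContours(np.zeros_like(m),[c],-1,1,-1)
s=((cv2.erode(fill,np.ones((7,7)))>0)&(Z<.056)).astype(np.uint8)
sc=max(cv2.findContours(s,0,2)[0],key=cv2.contourArea)
Q=np.array([pt(a,u,v,.064)[:2] for u,v in sc[:,0].astype(float)])
print(cv2.minAreaRect((Q*1000).astype(np.float32)))
for u,v in [(488,298),(457,150),(468,453)]: print(pt(a,u/1.5,v/1.5))
E
```

```text
6774.5 0.06571585766199602
((607.8908081054688, 210.86175537109375), (201.62359619140625, 201.632080078125), 83.31637573242188)
((540.4757080078125, 195.43472290039062), (128.14117431640625, 47.11457824707031), 83.19495391845703)
[ 0.5704534  -0.19275383  0.11198263]
[ 0.81270308 -0.14729968  0.08313717]
[ 0.33383849 -0.16931571  0.08711344]
```

View pics/crop.png

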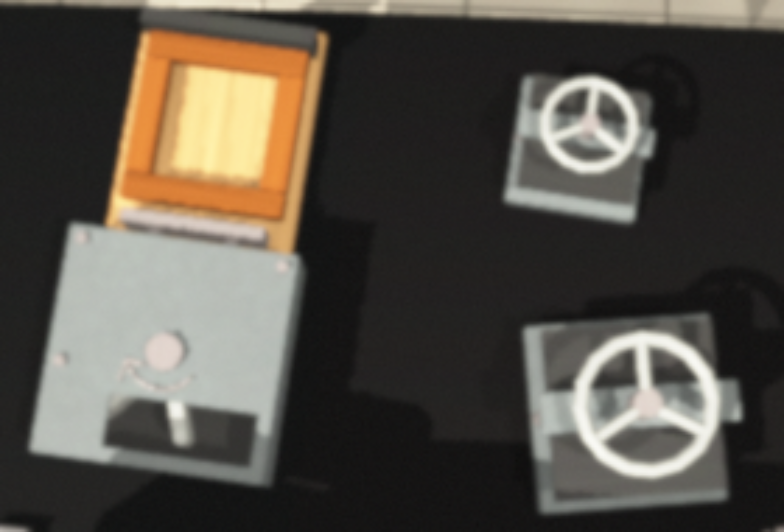

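The crop confirms the large grey press with its wheel top at 0.112 m, crop pixel (648,400), so I'll leave it alone. The clamp origin is about (0.607, 0.211) and its x axis points about -6.7°. I'll turn the tool so tool y lies along clamp x (then tool x is clamp y), shut the fingers and move over the slot's -y end.

```bash
python3 -m pendant '[[[0,0,0,0,0,1],[0,0,0,0,0,1],[0,0,0,0,0,1],[0,0,0,0,0,1],[0,0,0,0,0,1],[0,0,0,0,0,1],[0,0,0,0,0,1],[0,0,0,0,0,1],[0,0,0,0,0,1],[0,0,0,0,0,1]]]' 0 20
python3 -m pendant '[[[0,0,0,0,0,1],[0,0,0,0,0,1],[0,0,0,0,0,1],[0,0,0,0,0,1],[0,0,0,0,0,1],[0,0,0,0,0,1],[0,0,0,0,0,1],[0,0,0,0,0,1],[0,0,0,0,0,1],[0,0,0,0,0,1]]]'
python3 -m pendant '[[[0,0,0,0,0,1],[-0.79,0.8,0,0,0,0],[-0.79,0.8,0,0,0,0],[-0.79,0.8,0,0,0,0],[-0.79,0.8,0,0,0,0],[-0.79,0.8,0,0,0,0],[-0.79,0.8,0,0,0,0],[-0.79,0.8,0,0,0,0],[-0.79,0.8,0,0,0,0],[-0.79,0.8,0,0,0,0]]]'
python3 -m pendant '[[[-0.79,0.8,0,0,0,0],[-0.79,0.8,0,0,0,0],[-0.79,0.8,0,0,0,0],[-0.79,0.8,0,0,0,0],[-0.79,0.8,0,0,0,0],[0,0,0,0,0,0],[0,0,0,0,0,0]]]'
cat >> h.py <<'E'
O=np.array([.6074,.2113]);th=np.radians(-6.7)
ex=np.array([np.cos(th),np.sin(th)]);ey=np.array([-np.sin(th),np.cos(th)])
def clampxy(p): d=np.array(p)[:2]-O; return np.round(1000*np.array([d@ex,d@ey,p[2]]),1)
def where():
    s=manip.sense();R=np.array(s["tool_rot"]);print(s["clock"],"clamp mm",clampxy(s["ee_pos"]),"yhead",np.degrees(np.arctan2(R[1,1],R[0,1])),"z",R[:,2].round(3),"F",np.round(s["wrist_force"],1),s["opening"])
E
python3 - <<'E'
from h import *
where()
a=viewer.capture("wrist");b=viewer.capture("top")
save("w1",np.hstack([a["pixels"],cv2.resize(b["pixels"][115:250,90:220],(369,384))]),.88)
E
```

```text
clock: 1.1
ee_pos: [0.1428, 0.6337, 0.2048]
tool_rot: [[-0.604, 0.797, -0.0], [0.797, 0.604, -0.001], [-0.001, -0.001, -1.0]]
wrist_force: [-0.1, 0.3, -0.3]
opening: 0.0175
grip_force: 0.0
clock: 2.1
ee_pos: [0.1429, 0.6337, 0.2048]
tool_rot: [[0.05, 0.999, -0.0], [0.999, -0.05, -0.001], [-0.001, -0.0, -1.0]]
wrist_force: [-0.3, 0.2, 0.2]
opening: 0.0005
grip_force: 0.0
clock: 3.1
ee_pos: [0.3964, 0.3163, 0.2051]
tool_rot: [[0.117, 0.993, -0.0], [0.993, -0.117, -0.0], [-0.0, -0.0, -1.0]]
wrist_force: [0.5, 0.4, -0.4]
opening: 0.0003
grip_force: 0.0
clock: 3.8
ee_pos: [0.5361, 0.1419, 0.2048]
tool_rot: [[0.119, 0.993, -0.001], [0.993, -0.119, 0.0], [0.0, -0.001, -1.0]]
wrist_force: [-0.4, 0.1, -0.7]
opening: 0.0001
grip_force: 0.0
3.8 clamp mm [-62.7 -77.3 204.8] yhead -6.808159698284962 z [-0.001  0.    -1.   ] F [-0.4  0.1 -0.7] 0.00012498203776829754
```

View pics/w1.png

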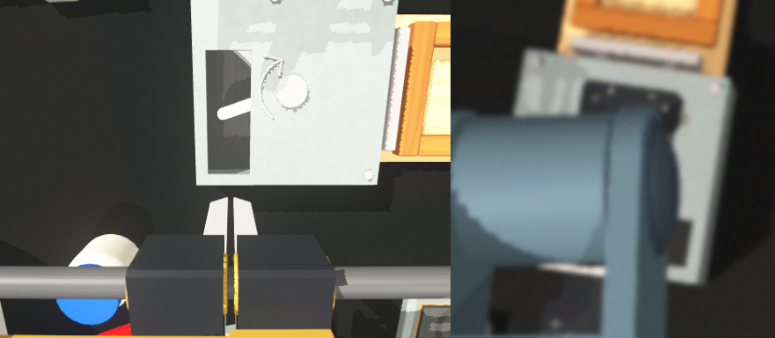

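The wrist view (scaled .88) shows the slot at (206–250, 50–174) with the tooth at (235,108). The fingertips are just short of the housing in the picture, because of perspective. I'll refine the slot position and tooth angle from this view.

```bash
cat >> h.py <<'E'
def tooth(slot=False):
    a=viewer.capture("wrist");g=cv2.cvtColor(a["pixels"],cv2.COLOR_RGB2GRAY)
    # slot polygon (slightly shrunk) on the tooth-top plane as seen through the cover slot
    C=[O+(-64+sx*22)/1000*ex+(-24+sy*63)/1000*ey for sx,sy in((-1,-1),(1,-1),(1,1),(-1,1))]
    q=proj(a,[[*c,.064] for c in C]);print("slot px",q.round().tolist())
    m=cv2.fillConvexPoly(np.zeros_like(g),q.round().astype(int),1)
    if slot:
        k=cv2.dilate(m,np.ones((25,25)))
        d=((g<90)&(k>0)).astype(np.uint8);m2=cv2.morphologyEx(d,cv2.MORPH_CLOSE,np.ones((25,25)))
        c=max(cv2.findContours(m2,0,2)[0],key=cv2.contourArea)
        P=np.array([clampxy(pt(a,u,v,.064))[:2] for u,v in c[:,0].astype(float)])
        print("slot clamp",cv2.minAreaRect(P.astype(np.float32)))
    b=((g>130)&(cv2.erode(m,np.ones((5,5)))>0)).astype(np.uint8)
    for c in cv2.findContours(b,0,2)[0]:
        if cv2.contourArea(c)<80: continue
        mm=cv2.drawContours(np.zeros_like(g),[c],-1,1,-1);v,u=np.nonzero(mm)
        P=np.array([clampxy(pt(a,x,y,.054))[:2] for x,y in zip(u.astype(float),v.astype(float))])
        ce=P.mean(0);l=cv2.fitLine(P.astype(np.float32),cv2.DIST_L2,0,.01,.01).ravel()
        print("tooth area",len(u),"c",ce.round(1),"polar",np.degrees(np.arctan2(ce[1],-ce[0])).round(2),"dir",np.degrees(np.arctan(-l[1]/l[0])).round(2))
    return a,m,b
E
python3 - <<'E'
from h import *
tooth(True)
E
```

```text
slot px [[239.0, 198.0], [284.0, 198.0], [286.0, 60.0], [237.0, 59.0]]
slot clamp ((-64.81018829345703, -20.860488891601562), (44.496646881103516, 120.59981536865234), 0.10436219722032547)
tooth area 535 c [-59.5 -18.9] polar -17.62 dir -21.02
tooth area 127 c [-48.1  34.3] polar 35.48 dir 36.54
```

```bash
python3 -m pendant '[[[0.06,0.07,0.6,0,0,0],[0,0,0.8,0,0,0],[0,0,0.8,0,0,0],[0,0,0.6,0,0,0],[0,0,0.5,0,0,0],[0,0,0.4,0,0,0],[0,0,0.3,0,0,0],[0,0,0.27,0,0,0],[0,0,0,0,0,0]]]'
python3 -c "from h import *; where()"
```

```text
clock: 4.85
ee_pos: [0.5381, 0.1449, 0.0334]
tool_rot: [[0.116, 0.993, -0.002], [0.993, -0.116, -0.0], [-0.0, -0.002, -1.0]]
wrist_force: [0.0, 0.0, 0.3]
opening: 0.0006
grip_force: 0.0
4.85 clamp mm [-61.1 -74.1  33.4] yhead -6.658272636963861 z [-0.002 -0.    -1.   ] F [0.  0.  0.3] 0.0005881775863227717
```

```bash
python3 -m pendant '[[[0.25,0,0,0,0,0],[0.25,0,0,0,0,0],[0.2,0,0,0,0,0],[0.2,0,0,0,0,0],[0.2,0,0,0,0,0],[0.2,0,0,0,0,0],[0.2,0,0,0,0,0],[0.2,0,0,0,0,0],[0.2,0,0,0,0,0],[0.2,0,0,0,0,0]]]'
python3 -m pendant '[[[0.15,0,0,0,0,0],[0.1,0,0,0,0,0],[0.06,0,0,0,0,0],[0,0,0,0,0,0],[0,0,0,0,0,0]]]'
python3 -c "from h import *; where()"
```

```text
clock: 5.85
ee_pos: [0.5496, 0.2276, 0.0345]
tool_rot: [[0.117, 0.993, 0.001], [0.993, -0.117, -0.001], [-0.001, 0.001, -1.0]]
wrist_force: [0.1, -4.8, 0.1]
opening: 0.0003
grip_force: 2.4
clock: 6.35
ee_pos: [0.5505, 0.2405, 0.0346]
tool_rot: [[0.117, 0.993, 0.0], [0.993, -0.117, 0.001], [0.001, 0.0, -1.0]]
wrist_force: [-1.4, -1.4, -0.5]
opening: 0.0005
grip_force: 0.8
6.35 clamp mm [-59.9  22.4  34.6] yhead -6.721509315318084 z [ 0.     0.001 -1.   ] F [-1.4 -1.4 -0.5] 0.0004677006275278551
```

```bash
python3 -m pendant '[[[0.04,0,0,0,0,0],[0,0,0,0,0,0],[0,0,0,0,0,0],[-0.1,0,0,0,0,0],[0,0,-0.5,0,0,0],[0,0,-0.8,0,0,0],[-0.3,0,-0.9,0,0,0],[-0.8,0,-0.9,0,0,0],[-0.8,0,-0.9,0,0,0],[-0.47,0,-0.2,0,0,0]]]'
python3 -m pendant '[[[0,0,0,0,0,0],[0,0,0,0,0,0]]]' >/dev/null
python3 - <<'E'
from h import *
where();a,m,b=tooth()
save("w2",a["pixels"][40:220,200:380],3)
E
```

```text
clock: 7.35
ee_pos: [0.5421, 0.1428, 0.2086]
tool_rot: [[0.117, 0.993, 0.011], [0.993, -0.118, 0.002], [0.003, 0.01, -1.0]]
wrist_force: [1.3, -0.5, 0.4]
opening: 0.0004
grip_force: 0.0
7.55 clamp mm [-59.8 -74.7 202.6] yhead -6.736938288896387 z [ 0.001  0.001 -1.   ] F [-0.5  0.  -0.2] 0.0002986712589925545
slot px [[234.0, 200.0], [280.0, 200.0], [282.0, 61.0], [232.0, 61.0]]
tooth area 545 c [-59.4 -19. ] polar -17.69 dir -20.42
tooth area 139 c [-47.8  34.3] polar 35.68 dir 38.82
```

View pics/w2.png

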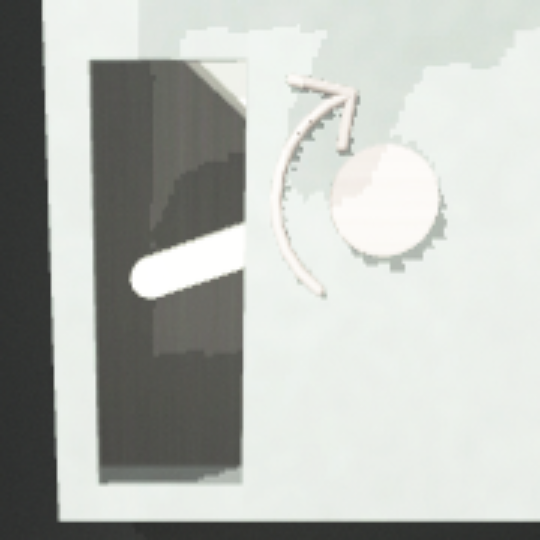

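The new tooth sits where the last one stood: crop pixel (190,260), polar -17.7° against -17.6° before. The first step came out at 60°. Now the second push, done the same way.

```bash
python3 -m pendant '[[[0,0,0.6,0,0,0],[0,0,0.8,0,0,0],[0,0,0.8,0,0,0],[0,0,0.6,0,0,0],[0,0,0.5,0,0,0],[0,0,0.4,0,0,0],[0,0,0.3,0,0,0],[0,0,0.2,0,0,0],[0,0,0,0,0,0]]]' && python3 -c "from h import *; where()"
```

```text
clock: 8.5
ee_pos: [0.5382, 0.1441, 0.0332]
tool_rot: [[0.116, 0.993, -0.003], [0.993, -0.116, -0.0], [-0.0, -0.003, -1.0]]
wrist_force: [0.4, 0.3, -0.6]
opening: 0.0003
grip_force: 0.0
8.5 clamp mm [-60.9 -74.9  33.2] yhead -6.672772529621891 z [-0.003 -0.    -1.   ] F [ 0.4  0.3 -0.6] 0.00033876691321900053
```

```bash
python3 -m pendant '[[[0.25,0,0,0,0,0],[0.25,0,0,0,0,0],[0.2,0,0,0,0,0],[0.2,0,0,0,0,0],[0.2,0,0,0,0,0],[0.2,0,0,0,0,0],[0.2,0,0,0,0,0],[0.2,0,0,0,0,0],[0.2,0,0,0,0,0],[0.2,0,0,0,0,0]]]'
python3 -m pendant '[[[0.15,0,0,0,0,0],[0.1,0,0,0,0,0],[0.06,0,0,0,0,0],[0,0,0,0,0,0],[0,0,0,0,0,0]]]'
python3 -c "from h import *; where()"
```

```text
clock: 9.5
ee_pos: [0.5495, 0.2268, 0.0344]
tool_rot: [[0.117, 0.993, 0.001], [0.993, -0.117, -0.002], [-0.001, 0.001, -1.0]]
wrist_force: [0.8, -6.8, -1.0]
opening: 0.0003
grip_force: 2.4
clock: 10.0
ee_pos: [0.5505, 0.2397, 0.0346]
tool_rot: [[0.117, 0.993, 0.0], [0.993, -0.117, 0.001], [0.001, 0.0, -1.0]]
wrist_force: [-1.0, -1.6, -0.5]
opening: 0.0005
grip_force: 0.8
10.0 clamp mm [-59.9  21.6  34.6] yhead -6.724180947192122 z [ 0.     0.001 -1.   ] F [-1.  -1.6 -0.5] 0.0004837532903867034
```

0.8 mm short of last time, so I'll add 2.4 mm, then lift and look.

```bash
python3 -m pendant '[[[0.06,0,0,0,0,0],[0,0,0,0,0,0],[0,0,0,0,0,0],[-0.1,0,0,0,0,0],[0,0,-0.5,0,0,0],[0,0,-0.8,0,0,0],[-0.3,0,-0.9,0,0,0],[-0.8,0,-0.9,0,0,0],[-0.8,0,-0.9,0,0,0],[-0.47,0,-0.2,0,0,0]]]'
python3 -m pendant '[[[0,0,0,0,0,0],[0,0,0,0,0,0]]]' >/dev/null
python3 - <<'E'
from h import *
where();a,m,b=tooth()
save("w3",a["pixels"],1)
E
```

```text
clock: 11.0
ee_pos: [0.542, 0.1428, 0.2085]
tool_rot: [[0.117, 0.993, 0.011], [0.993, -0.118, 0.002], [0.003, 0.01, -1.0]]
wrist_force: [-0.3, -0.0, -0.7]
opening: 0.0003
grip_force: 0.0
11.2 clamp mm [-59.8 -74.8 202.5] yhead -6.743659936361306 z [ 0.001  0.001 -1.   ] F [-1.6  0.4 -0.7] 0.0005338373658557257
slot px [[234.0, 200.0], [280.0, 200.0], [282.0, 61.0], [232.0, 61.0]]
tooth area 547 c [-59.4 -18.9] polar -17.66 dir -20.37
tooth area 136 c [-47.6  34.2] polar 35.7 dir 41.68
```

View pics/w3.png

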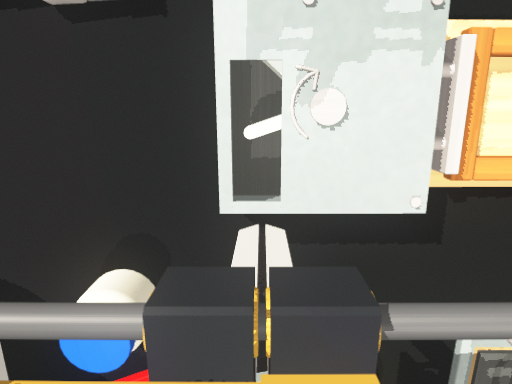

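The tooth is again at (265,127), polar -17.7°, so two teeth are done. The arm is clear of everything, so I'm handing in.

```bash
python3 -c "
from cell import manip
print(manip.hand_in())"
```

```text
the job is handed in; nothing more can be done
None
```

I pushed the clamp's star wheel two teeth clockwise, and after each push the next tooth sat within about 0.1° of where the one before it had stood; the glue press was left alone, and the job was handed in at about 11 s with the arm clear.

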